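Twist the glue pot home in its warmer and switch on

ROBOT

A 6-joint arm with a two-finger parallel gripper is mounted at the origin on the work surface. World frame = base frame: x ahead of the robot, y to its left, z up, the work surface at z = 0. Lengths are in m, angles in rad, forces in N, time in s.
With the tool pointing down it reaches from about 0.35 to 0.975 m from the base axis. Payload 4.9 kg.
Tool frame: the origin (TCP) lies midway between the tips of the shut fingers; the grasp point (between the pads) lies behind it (manip.grasp_offset is the y of the grasp point in the tool frame, in m); y points along the fingers, z is the direction in which the jaws open and shut, and the axes are right-handed (so a half turn about y gives the same grasp; the last joint's range is limited). The gripper opens to 85 mm and grips with 20 to 120 N. Pads are 22 mm wide; open, the fingers measure 114 mm over their backs; the gripper's body (76 mm by 85 mm) begins 54 mm behind the grasp point. The pads swing forward as they close: fully open they stand 13 mm farther back than shut.
Start: joints at [-1.253, 0.053, 1.613, -0, 1.476, -0.119], TCP at [0.264, -0.566, 0.231] pointing down, gripper open.
Joint ranges: [-3.01, 3.01], [-1.01, 2.22], [0.06, 2.58], [-1.02, 4.17], [0.09, 2.62], [-3.14, 3.14]. Speed limits (rad/s): [2.57, 2.57, 3.14, 3.14, 3.14, 3.14].

INTERFACE

Orientations are given as a unit quaternion [w, x, y, z].
In Python, from plant import manip gives the robot as it stands. The module is installed in compiled form; this text tells all that it offers.
- The arm moves only by the shell command python3 -m jog 'ROWS'. ROWS is a JSON object of lists of equal length, an entry for each row: "offset": the shift along the world's x, y, z in units of 50 mm (1.0 is 50 mm), a list of three; "angular": the turn, a rotation vector about the world's x, y, z in units of 6 degrees (1.0 is 6 degrees), a list of three; "jaw": the finger opening in mm, from 0 to 85.4. In form: {"offset": [[tx, ty, tz], ...], "angular": [[ax, ay, az], ...], "jaw": [jaw, ...]}. A call has 1 to 12 rows; each row shifts and turns the commanded pose from where the row before left it; what a row does not reach is not made up. A row lasts 1/10 s, in which the tool goes at most 50 mm and 8.59 degrees, less where a joint would pass 70% of its speed; a pose out of reach is approached as far as the arm can. A call is refused whole if a number of a shift passes 1 or a number of a turn 1, either way. A call with a gripper value outside its range is refused whole. The fingers move at their own pace and stop on an object; the grip force is fixed at half the most. Time passes only in rows, so rows that do not move let the fingers close. It gives the time, the measured TCP pose, the force and the opening at its end, in the units of the state.
- manip.state(): the state, without advancing time (a new reading comes with each control period).
- manip.grab_frame(name): name is "scene" or "top"; returns the picture (400x640x3 uint8, blue, green, red); there is no depth.
- manip.camera_model(name): a dict with "fx", "fy", "cx", "cy" (pixels), "rvec" (rotation vector, rad) and "tvec" (3), from world to camera coordinates, as OpenCV has them. Camera axes: x right, y down, z forward; pixel columns grow to the right and rows downward; lengths in m; the calibration is good to about 2 mm. A picture is of the moment at which its call begins. camera_model takes no time and is no camera call.
- manip.job_done(): hands the job in, once; it reports no verdict.
The state is a dict: "time": time; "joint_pos": joint angles; "joint_vel": joint speeds; "joint_efforts": joint torques, N m; "tool_pos": TCP position; "tool_rot": TCP orientation; "contact_force": force on the tool from outside, world axes, zero at the start; "ft_torque": the same for the moment, N m; "gripper_width": opening from 0.0 (shut) to 1.0 (fully open).
Only numpy, scipy, OpenCV 4.12 (cv2) and the standard library are available. Lean on these libraries where they do the work, as an engineer would, in place of code of your own. Each camera call takes 0.05 s, during which the arm holds its last target.

TASK

The aluminium glue pot has caught part-way down the well of its glue warmer. Twist it to and fro with a light push, never leaning on it with more than about 3 kg, until you feel the lugs under its flange drop into the slots of the seat ring, and work it down until the flange sits fully on the warmer, without dragging the warmer round on the bench. Then switch the warmer on at its rocker switch; leave the jar, the brush and the bridge blank where they are.

Things in the scene. Friction and masses are not known exactly. Their poses are not given: they have to be found in the camera images.
- pot: Glue pot: open round cast-aluminium vessel, 112 mm tall, 0.4 kg, upright in the warmer, 17 to 21 mm too high. Origin: centre of its underside, z up. Lower body 56 mm wide. Sprung buttons in the well grip it: straight down it slides only at 36 N or more; while turned (1 to 1.6 N m, so grip firmly) 5 to 15 N of push sinks it, the less the slower it sinks per turn. It stays where it is left.
- pot_flange (a point): On the pot's axis at the underside of its flange, 65 mm above the origin. Flange 80 mm wide, 7 mm thick. Under it four lugs at 45, 135, 225 and 315 degrees from the pot's x, 8 mm wide, 32 to 38 mm from the axis, reaching 4 mm down.
- pot_mouth (a point): Centre of the pot's mouth, 112 mm above its origin. The neck (60 mm wide, wall 4 mm) runs from the flange at 72 mm up to here: grip it across the pot's own y. Two ears on its x and -x sides, 12 mm wide, 90 to 108 mm above the origin, reach out to 47 mm from the axis; a 4 mm wire joins them across the mouth.
- warmer: Glue warmer: grey round shell 120 mm wide, 85 mm tall, with a control deck in front (50 to 125 mm before the axis, 96 mm wide, 40 mm high); 2.4 kg, loose on rubber feet: a wrench of about 2 to 3 N m drags it round. Origin: on the bench under the axis of its 60 mm wide well; -x is its front, +y its left.
- warmer_seat (a point): On the well's axis, 85 mm up: pot_flange comes here when home. A flush steel seat ring (61 to 93 mm wide) has four slots 90 degrees apart, 13 mm wide, 5 mm deep, for the lugs. Its angle differs each time and is not measured; it does not turn in use. Off the slots the lugs ride on it and the flange stays 4 mm high; over them the pot can drop 4 mm, with 0.14 rad of play left.
- warmer_front (a point): Middle of the upper front edge of the control deck, 125 mm in front of the axis of the well and 40 mm above the bench.
- switch (a joint): Angle of the rocker switch (rad): 0 = off, 0.4 = on. It stays where it is put. The rocker, grey, 22 mm by 38 mm, lies across the deck, its pivot 98 mm in front of the well's axis and 10 mm to the warmer's left (+y).
- switch_high (a point): Top of the rocker's left (+y) end, 12.5 mm from its pivot. When off this end stands up, 55 mm above the bench; pressed down about 5 mm with some 4 N it is on. The point moves with the rocker.
- glue_jar: Bystander: brown glass jar with a metal lid, 68 mm in diameter, 95 mm tall. Origin: centre of its underside.
- brush: Bystander: flat glue brush, 200 mm long, lying along its own x, handle to -x. Origin: centre of its underside.
- bridge_blank: Bystander: dark wooden guitar bridge, 30 by 150 by 10 mm, long along its own y. Origin: centre of its underside.
Mind the look-alikes: they are no part of the job. What is shaped like the pot but blue or red is not meant.

How it is judged:
By the outcome, as a careful person would: the job done as asked, in the order asked, and still so for the second after the job is handed in, with the robot touching nothing.
It also fails if it takes over 72 s, if anything falls off the work surface, if the arm or the gripper's body presses on something with over 40 N, if the wrist force passes 120 N, or if a joint passes its speed limit or range.

## Working session

There is one attempt and no reset: what is moved stays moved. The work goes in short steps, Python scripts to look and compute and a shell command to move; the robot and the scene stay as the last step left them, time stands still between calls to the robot, and variables do not carry over. Pictures are saved under pics/ and viewed, and the job is handed in when it is done.

```bash
mkdir -p pics; ls
python3 - <<'E'
from plant import manip
import cv2
s=manip.state();print(s)
print(manip.grasp_offset)
for n in("scene","top"):
    im=manip.grab_frame(n);cv2.imwrite(f"pics/{n}0.png",im);print(n,manip.camera_model(n))
E
```

```text
pics
{'time': 0.0, 'joint_pos': array([-1.25304676e+00,  5.33430751e-02,  1.61424242e+00, -1.49797456e-05,
        1.47597032e+00, -1.19038520e-01]), 'joint_vel': array([ 0.00069548, -0.00031005,  0.00023244, -0.00016285,  0.00276529,
       -0.00060373]), 'joint_efforts': array([-1.36264807e-03, -3.93678117e+01, -3.70178640e+01, -2.14843853e-04,
        7.01169643e-03,  6.19955287e-06]), 'tool_pos': array([ 0.26418273, -0.56576639,  0.23010235]), 'tool_rot': array([ 0.15312956, -0.15327775,  0.69100033, -0.68962005]), 'contact_force': array([ 0.09596037, -0.6363785 ,  0.38930441]), 'ft_torque': array([-0.05722834, -0.02719552, -0.04904963]), 'gripper_width': 1.0029924858666552}
-0.0187
scene {'fx': 495.98505761187886, 'fy': 495.98505761187886, 'cx': 319.82569249968793, 'cy': 194.91308065289562, 'rvec': array([ 1.88158542,  1.62391003, -0.66341204]), 'tvec': array([-0.15259469, -0.26999423,  1.34646699])}
top {'fx': 382.51657855692537, 'fy': 382.51657855692537, 'cx': 320.8777640152303, 'cy': 197.81752796915734, 'rvec': array([ 2.11683304, -2.11118193,  0.1904467 ]), 'tvec': array([0.06439818, 0.56623354, 0.84533593])}
```

View pics/scene0.png

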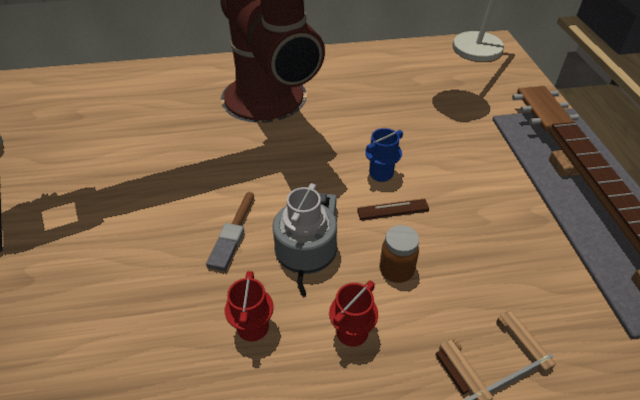

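View pics/top0.png

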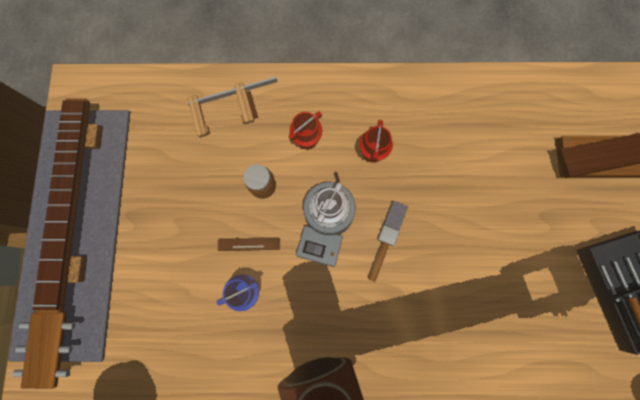

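```bash
python3 - <<'E'
import cv2,numpy as np
t=cv2.imread("pics/top0.png")[165:275,280:400];s=cv2.imread("pics/scene0.png")[175:285,260:350]
t=cv2.resize(t,None,fx=4,fy=4.,interpolation=cv2.INTER_CUBIC);s=cv2.resize(s,None,fx=3.5,fy=4,interpolation=cv2.INTER_CUBIC)
cv2.imwrite("pics/crop0.png",np.hstack([t,s]))
E
cat > h.py <<'E'
import numpy as np,cv2
from plant import manip
def cam(n):
    m=manip.camera_model(n);R=cv2.Rodrigues(m['rvec'])[0];K=np.array([[m['fx'],0,m['cx']],[0,m['fy'],m['cy']],[0,0,1]]);return K,R,m['tvec']
def ray(n,uv,z):
    K,R,t=cam(n);d=R.T@np.linalg.inv(K)@np.array([uv[0],uv[1],1.]);c=-R.T@t;return c+d*(z-c[2])/d[2]
def proj(n,p):
    K,R,t=cam(n);q=K@(R@np.asarray(p,float)+t);return q[:2]/q[2]
E
```

```text
(no output)
```

View pics/crop0.png

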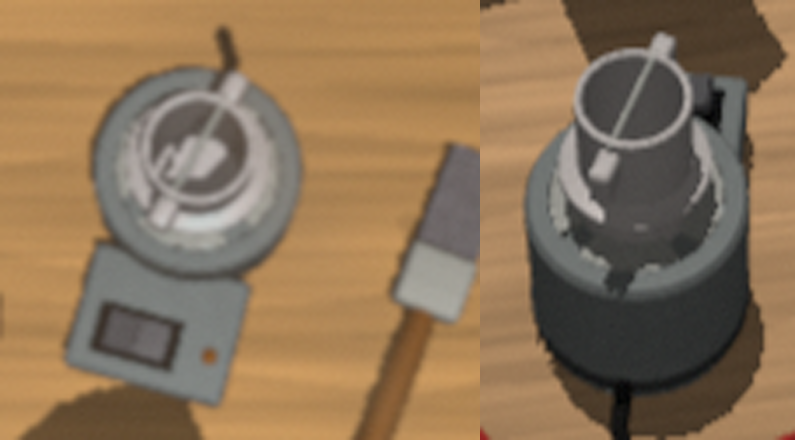

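Run:
```python
from h import *
c=lambda u,v:((u+.0)/4+280-.375,v/4+165-.375)
for n,p,z in [("mouth",(196,149),.151),("earA",(233,86),.139),("earB",(163,212),.139),("shell",(196,171),.085),("FL",(65,358),.04),("FR",(222,405),.04),("rockL",(93,335),.045),("rockR",(180,350),.045),("rock c",(137,336),.048)]:
    print(n,ray("top",c(*p),z).round(4))
# shell circle by color contour
t=cv2.imread("pics/top0.png");hsv=cv2.cvtColor(t,cv2.COLOR_BGR2HSV)
print(hsv[245,310],hsv[215,310],hsv[190,290])
```

```text
mouth [0.5387 0.0483 0.151 ]
earA [0.5753 0.0284 0.139 ]
earB [0.5071 0.0656 0.139 ]
shell [0.5382 0.0479 0.085 ]
FL [0.4353 0.1239 0.04  ]
FR [0.4087 0.0325 0.04  ]
rockL [0.4483 0.1074 0.045 ]
rockR [0.4399 0.0569 0.045 ]
rock c [0.4477 0.0817 0.048 ]
[ 6 14 94] [ 38   9 115] [ 16 132 183]
```

Run:
```python
from h import *
from scipy.spatial.transform import Rotation as R
s=manip.state();q=s['tool_rot'];r=R.from_quat(q[[1,2,3,0]]).as_matrix();print(r.round(3))
z=r[:,2];a=np.degrees(np.arctan2(z[1],z[0]));print(a)
for tgt in(61.4,-118.6):print(tgt,(tgt-a+180)%360-180)
print((np.array([.5385,.048,.2301])-s['tool_pos'])/.05)
```

```text
[[-0.906 -0.001  0.423]
 [-0.423  0.002 -0.906]
 [-0.    -1.    -0.002]]
-64.97365994631012
61.4 126.37365994631011
-118.6 -53.62634005368987
[ 5.48553856e+00  1.22757673e+01 -2.01568823e-03]
```

```bash
python3 -m jog '{"offset":[[0.249,0.558,0],[0.249,0.558,0],[0.249,0.558,0],[0.249,0.558,0],[0.249,0.558,0],[0.249,0.558,0],[0.249,0.558,0],[0.249,0.558,0],[0.249,0.558,0],[0.249,0.558,0],[0.249,0.558,0]],"angular":[[0,0,0.957],[0,0,0.957],[0,0,0.957],[0,0,0.957],[0,0,0.957],[0,0,0.957],[0,0,0.957],[0,0,0.957],[0,0,0.957],[0,0,0.957],[0,0,0.957]],"jaw":[85,85,85,85,85,85,85,85,85,85,85]}'
python3 -m jog '{"offset":[[0.249,0.558,0],[0.249,0.558,0],[0.249,0.558,0],[0.249,0.558,0],[0.249,0.558,0],[0.249,0.558,0],[0.249,0.558,0],[0.249,0.558,0],[0.249,0.558,0],[0.249,0.558,0],[0.249,0.558,0],[0,0,0]],"angular":[[0,0,0.957],[0,0,0.957],[0,0,0.957],[0,0,0.957],[0,0,0.957],[0,0,0.957],[0,0,0.957],[0,0,0.957],[0,0,0.957],[0,0,0.957],[0,0,0.957],[0,0,0]],"jaw":[85,85,85,85,85,85,85,85,85,85,85,85]}'
cat > st.py <<'E'
from h import *
from scipy.spatial.transform import Rotation as R
s=manip.state();q=s['tool_rot'];r=R.from_quat(q[[1,2,3,0]]).as_matrix();z=r[:,2]
print("t",round(s['time'],2),"pos",s['tool_pos'].round(4),"yaw",np.degrees(np.arctan2(z[1],z[0])).round(2),"down",r[:,1].round(3),"F",s['contact_force'].round(1),"T",s['ft_torque'].round(2),"w",round(s['gripper_width']*85.4,1),"j",s['joint_pos'].round(2))
E
python3 st.py
```

```text
time: 1.2
tool_pos: [0.4014, -0.258, 0.2308]
tool_rot: [0.493, -0.493, 0.507, -0.507]
contact_force: [-0.3, -0.1, 0.7]
gripper_width: 0.998
time: 2.4
tool_pos: [0.5386, 0.0501, 0.2306]
tool_rot: [0.686, -0.685, 0.174, -0.173]
contact_force: [0.3, -0.9, -0.4]
gripper_width: 1.0
t 2.4 pos [0.5386 0.0501 0.2306] yaw 61.62 down [-0.001  0.001 -1.   ] F [ 0.3 -0.9 -0.4] T [-0.01 -0.06 -0.05] w 85.4 j [-0.05 -0.15  1.81  0.    1.48 -1.12]
```

Run:
```python
from h import *
c=lambda u,v:(u/4+280-.375,v/4+165-.375); d=lambda u,v:((u-480)/3.5+260-.36,v/4+175-.375)
def tri(a,b):
    P=[]
    for n in("top","scene"):
        K,R,t=cam(n);P.append(K@np.c_[R,t])
    X=cv2.triangulatePoints(P[0],P[1],np.array(a,float).reshape(2,1),np.array(b,float).reshape(2,1));return (X[:3]/X[3]).ravel()
m=tri(c(196,149),d(634,98));print(m,proj("top",m)-c(196,149))
print(tri(c(233,86),d(663,45)),tri(c(163,212),d(604,165)))
print(ray("scene",d(634,98),.151))
```

```text
[0.539616   0.04829601 0.14608345] [-0.0020572  -0.00016837]
[0.56344326 0.04943219 0.20221707] [0.51538329 0.04536949 0.07683698]
[0.54426744 0.04788506 0.151     ]
```

```bash
python3 -m jog '{"offset":[[0.024,-0.042,-0.3],[0,0,-0.4],[0,0,-0.4],[0,0,-0.4],[0,0,-0.4],[0,0,-0.3],[0,0,-0.17],[0,0,0]],"angular":[[0,0,0],[0,0,0],[0,0,0],[0,0,0],[0,0,0],[0,0,0],[0,0,0],[0,0,0]],"jaw":[85,85,85,85,85,85,85,85]}'; python3 st.py
python3 - <<'E'
from h import *
a=manip.grab_frame("scene")[150:290,240:380];b=manip.grab_frame("top")[140:280,260:400]
cv2.imwrite("pics/p1.png",cv2.resize(np.hstack([a,b]),None,fx=2.8,fy=2.8,interpolation=cv2.INTER_CUBIC))
E
```

```text
time: 3.2
tool_pos: [0.5383, 0.0449, 0.1109]
tool_rot: [-0.685, 0.685, -0.176, 0.174]
contact_force: [0.6, 0.2, -0.1]
gripper_width: 0.997
t 3.2 pos [0.5383 0.0449 0.1109] yaw 61.29 down [-0.003  0.    -1.   ] F [ 0.6  0.2 -0.1] T [0.05 0.02 0.03] w 85.2 j [-0.05 -0.04  1.92 -0.    1.27 -1.12]
```

View pics/p1.png

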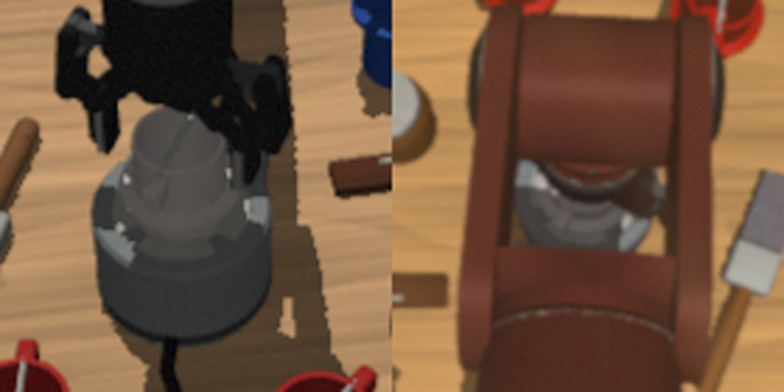

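```bash
python3 -m jog '{"offset":[[0,0,0]],"angular":[[0,0,0]],"jaw":[85]}'; python3 st.py;python3 -m jog '{"offset":[[0,0,0]],"angular":[[0,0,0]],"jaw":[85]}'
```

```text
time: 3.4
tool_pos: [0.5404, 0.0453, 0.1141]
tool_rot: [0.685, -0.685, 0.174, -0.176]
contact_force: [-0.1, -0.4, 1.2]
gripper_width: 0.997
t 3.4 pos [0.5404 0.0453 0.1141] yaw 61.34 down [ 0.002 -0.    -1.   ] F [-0.1 -0.4  1.2] T [0.05 0.04 0.  ] w 85.1 j [-0.05 -0.04  1.91 -0.    1.27 -1.12]
time: 3.5
tool_pos: [0.5403, 0.0454, 0.114]
tool_rot: [0.685, -0.685, 0.174, -0.176]
contact_force: [0.7, -0.0, -0.2]
gripper_width: 0.997
```

```bash
python3 -m jog '{"offset":[[0,0.05,-0.04],[0,0,0],[0,0,0],[0,0,0],[0,0,0],[0,0,0],[0,0,0]],"angular":[[0,0,0],[0,0,0],[0,0,0],[0,0,0],[0,0,0],[0,0,0],[0,0,0]],"jaw":[80,74,68,62,55,50,50]}'; python3 st.py
```

```text
time: 4.2
tool_pos: [0.5397, 0.0481, 0.1114]
tool_rot: [0.685, -0.685, 0.175, -0.175]
contact_force: [-2.2, 2.4, 4.0]
gripper_width: 0.708
t 4.2 pos [0.5397 0.0481 0.1114] yaw 61.36 down [ 0.  0. -1.] F [-2.2  2.4  4. ] T [0.2  0.29 0.04] w 60.4 j [-0.05 -0.04  1.91  0.    1.27 -1.12]
```

```bash
python3 -m jog '{"offset":[[0,0,-0.01],[0,0,-0.01],[0,0,-0.01],[0,0,-0.01]],"angular":[[0,0,0.4],[0,0,0.5],[0,0,0.5],[0,0,0.5]],"jaw":[40,40,40,40]}'; python3 st.py
```

```text
time: 4.6
tool_pos: [0.54, 0.0478, 0.1099]
tool_rot: [0.699, -0.699, 0.106, -0.107]
contact_force: [-1.8, 1.5, 5.9]
gripper_width: 0.704
t 4.6 pos [0.54   0.0478 0.1099] yaw 72.68 down [ 0.001  0.001 -1.   ] F [-1.8  1.5  5.9] T [ 0.22  0.43 -0.98] w 60.1 j [-0.05 -0.04  1.91  0.    1.26 -1.32]
```

```bash
python3 -m jog '{"offset":[[0,0,-0.02],[0,0,-0.02],[0,0,-0.02],[0,0,-0.02],[0,0,-0.02]],"angular":[[0,0,0.9],[0,0,0.9],[0,0,0.9],[0,0,0.9],[0,0,0.9]],"jaw":[40,40,40,40,40]}'; python3 st.py
```

```text
time: 5.1
tool_pos: [0.5402, 0.0475, 0.1056]
tool_rot: [-0.704, 0.705, 0.06, -0.06]
contact_force: [-3.1, -1.2, 10.1]
gripper_width: 0.709
t 5.1 pos [0.5402 0.0475 0.1056] yaw 99.75 down [ 0.001 -0.    -1.   ] F [-3.1 -1.2 10.1] T [-0.18  0.72 -1.19] w 60.5 j [-0.05 -0.03  1.92 -0.    1.26 -1.79]
```

```bash
python3 -m jog '{"offset":[[0,0,-0.01],[0,0,-0.02],[0,0,-0.02],[0,0,-0.02],[0,0,-0.02],[0,0,-0.02]],"angular":[[0,0,-0.9],[0,0,-0.9],[0,0,-0.9],[0,0,-0.9],[0,0,-0.9],[0,0,-0.9]],"jaw":[40,40,40,40,40,40]}'; python3 st.py
```

```text
time: 5.7
tool_pos: [0.5402, 0.048, 0.1001]
tool_rot: [-0.693, 0.693, -0.138, 0.139]
contact_force: [-3.8, 1.0, 10.1]
gripper_width: 0.705
t 5.7 pos [0.5402 0.048  0.1001] yaw 67.33 down [ 0.001 -0.001 -1.   ] F [-3.8  1.  10.1] T [0.28 0.78 1.23] w 60.2 j [-0.05 -0.03  1.92 -0.    1.25 -1.22]
```

```bash
python3 -m jog '{"offset":[[0,0,-0.015],[0,0,-0.015],[0,0,-0.015]],"angular":[[0,0,-0.9],[0,0,-0.9],[0,0,-0.9]],"jaw":[40,40,40]}'; python3 st.py
python3 - <<'E'
from h import *
a=manip.grab_frame("scene")[150:290,240:380];b=manip.grab_frame("top")[140:280,260:400]
cv2.imwrite("pics/p2.png",cv2.resize(np.hstack([a,b]),None,fx=2.8,fy=2.8,interpolation=cv2.INTER_CUBIC))
E
```

```text
time: 6.0
tool_pos: [0.5402, 0.0482, 0.0978]
tool_rot: [0.667, -0.667, 0.235, -0.236]
contact_force: [-4.5, 2.5, 12.4]
gripper_width: 0.706
t 6.0 pos [0.5402 0.0482 0.0978] yaw 51.17 down [ 0.001 -0.    -1.   ] F [-4.5  2.5 12.4] T [0.35 0.68 1.6 ] w 60.3 j [-0.05 -0.02  1.92 -0.    1.24 -0.94]
```

View pics/p2.png

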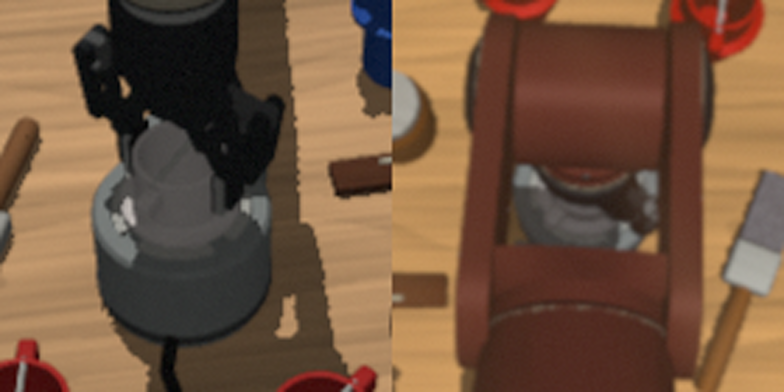

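The pot has visibly sunk with the gripper (flange near the ring at crop ~(185,240)) and the warmer has not turned. I'll continue gently.

```bash
python3 -m jog '{"offset":[[0,0,-0.01],[0,0,-0.01],[0,0,-0.01]],"angular":[[0,0,-0.8],[0,0,-0.8],[0,0,-0.8]],"jaw":[40,40,40]}'; python3 st.py
```

```text
time: 6.4
tool_pos: [0.5407, 0.0482, 0.0978]
tool_rot: [0.633, -0.632, 0.316, -0.317]
contact_force: [-6.4, 2.7, 16.7]
gripper_width: 0.704
t 6.4 pos [0.5407 0.0482 0.0978] yaw 36.84 down [ 0.002 -0.001 -1.   ] F [-6.4  2.7 16.7] T [0.41 1.16 1.49] w 60.1 j [-0.05 -0.02  1.92 -0.    1.24 -0.69]
```

```bash
python3 -m jog '{"offset":[[0,0,0],[0,0,0],[0,0,0]],"angular":[[0,0,-0.7],[0,0,-0.7],[0,0,-0.7]],"jaw":[40,40,40]}'; python3 st.py
```

```text
time: 6.7
tool_pos: [0.5407, 0.0484, 0.0978]
tool_rot: [0.594, -0.594, 0.383, -0.384]
contact_force: [-5.5, 2.9, 15.6]
gripper_width: 0.702
t 6.7 pos [0.5407 0.0484 0.0978] yaw 24.27 down [ 0.002 -0.    -1.   ] F [-5.5  2.9 15.6] T [0.43 1.09 1.44] w 60.0 j [-0.05 -0.02  1.92 -0.    1.24 -0.47]
```

```bash
python3 -m jog '{"offset":[[0,0,0],[0,0,0]],"angular":[[0,0,-0.7],[0,0,-0.7]],"jaw":[40,40]}'; python3 st.py
```

```text
time: 6.9
tool_pos: [0.5407, 0.0484, 0.0978]
tool_rot: [0.565, -0.564, 0.425, -0.427]
contact_force: [-5.7, 2.9, 15.5]
gripper_width: 0.703
t 6.9 pos [0.5407 0.0484 0.0978] yaw 15.88 down [ 0.002 -0.    -1.   ] F [-5.7  2.9 15.5] T [0.42 1.12 1.52] w 60.1 j [-0.05 -0.02  1.92 -0.    1.24 -0.32]
```

```bash
python3 -m jog '{"offset":[[-0.02,0.01,0],[0,0,0]],"angular":[[0,0,-0.7],[0,0,-0.7]],"jaw":[40,40]}'; python3 st.py
```

```text
time: 7.1
tool_pos: [0.5404, 0.0485, 0.0978]
tool_rot: [0.532, -0.531, 0.465, -0.468]
contact_force: [-1.5, 0.9, 13.9]
gripper_width: 0.704
t 7.1 pos [0.5404 0.0485 0.0978] yaw 7.46 down [ 0.004 -0.001 -1.   ] F [-1.5  0.9 13.9] T [0.2  0.77 1.35] w 60.2 j [-0.05 -0.02  1.92 -0.    1.24 -0.18]
```

```bash
python3 -m jog '{"offset":[[0,0,0],[0,0,0]],"angular":[[0,0,-0.7],[0,0,-0.7]],"jaw":[40,40]}'; python3 st.py
```

```text
time: 7.3
tool_pos: [0.5405, 0.0485, 0.0978]
tool_rot: [-0.497, 0.495, -0.503, 0.505]
contact_force: [-1.8, 1.6, 12.4]
gripper_width: 0.705
t 7.3 pos [0.5405 0.0485 0.0978] yaw -0.94 down [ 0.004 -0.001 -1.   ] F [-1.8  1.6 12.4] T [0.23 0.61 1.44] w 60.2 j [-0.05 -0.02  1.92 -0.    1.24 -0.03]
```

```bash
python3 -m jog '{"offset":[[0,0,0],[0,0,0]],"angular":[[0,0,-0.7],[0,0,-0.7]],"jaw":[40,40]}'; python3 st.py
```

```text
time: 7.5
tool_pos: [0.5407, 0.0485, 0.0976]
tool_rot: [-0.459, 0.456, -0.538, 0.541]
contact_force: [-0.7, 1.0, 9.6]
gripper_width: 0.704
t 7.5 pos [0.5407 0.0485 0.0976] yaw -9.4 down [ 0.005 -0.001 -1.   ] F [-0.7  1.   9.6] T [0.25 0.18 1.02] w 60.1 j [-0.05 -0.02  1.92 -0.    1.24  0.12]
```

```bash
python3 -m jog '{"offset":[[0,0,-0.03],[0,0,0]],"angular":[[0,0,-0.3],[0,0,-0.3]],"jaw":[40,40]}'; python3 st.py
```

```text
time: 7.7
tool_pos: [0.5407, 0.0485, 0.0969]
tool_rot: [-0.441, 0.439, -0.552, 0.554]
contact_force: [-2.6, 1.2, 13.0]
gripper_width: 0.706
t 7.7 pos [0.5407 0.0485 0.0969] yaw -12.99 down [ 0.005 -0.    -1.   ] F [-2.6  1.2 13. ] T [0.21 0.71 0.75] w 60.3 j [-0.05 -0.02  1.92 -0.    1.24  0.18]
```

```bash
python3 -m jog '{"offset":[[0,0,-0.015],[0,0,0]],"angular":[[0,0,-0.4],[0,0,-0.4]],"jaw":[40,40]}'; python3 st.py
```

```text
time: 7.9
tool_pos: [0.5407, 0.0484, 0.0957]
tool_rot: [-0.418, 0.416, -0.57, 0.572]
contact_force: [-3.2, 1.5, 13.1]
gripper_width: 0.705
t 7.9 pos [0.5407 0.0484 0.0957] yaw -17.69 down [ 0.005 -0.001 -1.   ] F [-3.2  1.5 13.1] T [0.34 0.43 2.07] w 60.2 j [-0.05 -0.02  1.92 -0.    1.23  0.26]
```

Torque rose to 2.07 N m while the pot was dropping, so the lugs are in the slots and against a wall. I'll twist back within the play.

```bash
python3 -m jog '{"offset":[[0,0,-0.01],[0,0,-0.01]],"angular":[[0,0,0.5],[0,0,0.5]],"jaw":[40,40]}'; python3 st.py
```

```text
time: 8.1
tool_pos: [0.5407, 0.0484, 0.0945]
tool_rot: [-0.447, 0.444, -0.548, 0.55]
contact_force: [-0.9, 1.2, 11.3]
gripper_width: 0.707
t 8.1 pos [0.5407 0.0484 0.0945] yaw -11.92 down [ 0.005  0.001 -1.   ] F [-0.9  1.2 11.3] T [ 0.17  0.34 -0.99] w 60.4 j [-0.05 -0.02  1.92  0.    1.23  0.16]
```

```bash
python3 -m jog '{"offset":[[0,0,-0.02],[0,0,-0.005]],"angular":[[0,0,-0.3],[0,0,-0.35]],"jaw":[40,40]}'; python3 st.py
```

```text
time: 8.3
tool_pos: [0.5408, 0.0484, 0.0939]
tool_rot: [-0.429, 0.427, -0.562, 0.564]
contact_force: [-2.4, 1.0, 17.4]
gripper_width: 0.705
t 8.3 pos [0.5408 0.0484 0.0939] yaw -15.56 down [ 0.005 -0.001 -1.   ] F [-2.4  1.  17.4] T [0.24 0.96 1.47] w 60.2 j [-0.05 -0.02  1.92 -0.    1.23  0.22]
```

```bash
python3 -m jog '{"offset":[[0,0,-0.01],[0,0,-0.005]],"angular":[[0,0,0.3],[0,0,0.3]],"jaw":[40,40]}'; python3 st.py
```

```text
time: 8.5
tool_pos: [0.541, 0.0485, 0.0938]
tool_rot: [-0.445, 0.442, -0.55, 0.552]
contact_force: [-4.0, 1.9, 20.5]
gripper_width: 0.707
t 8.5 pos [0.541  0.0485 0.0938] yaw -12.34 down [ 0.005  0.001 -1.   ] F [-4.   1.9 20.5] T [ 0.32  1.4  -1.43] w 60.4 j [-0.05 -0.02  1.92  0.    1.23  0.17]
```

```bash
python3 -m jog '{"offset":[[0,0,-0.005],[0,0,-0.005]],"angular":[[0,0,-0.3],[0,0,-0.2]],"jaw":[40,40]}'; python3 st.py
```

```text
time: 8.7
tool_pos: [0.541, 0.0485, 0.0938]
tool_rot: [-0.432, 0.429, -0.56, 0.562]
contact_force: [-6.0, 1.4, 21.4]
gripper_width: 0.7
t 8.7 pos [0.541  0.0485 0.0938] yaw -14.98 down [ 0.005 -0.001 -1.   ] F [-6.   1.4 21.4] T [0.44 1.53 1.2 ] w 59.8 j [-0.05 -0.02  1.92 -0.    1.23  0.21]
```

```bash
python3 -m jog '{"offset":[[-0.02,0,0.04],[0,0,0.03]],"angular":[[0,0,0.1],[0,0,0]],"jaw":[40,40]}'; python3 st.py
```

```text
time: 8.9
tool_pos: [0.5406, 0.0485, 0.0942]
tool_rot: [-0.435, 0.43, -0.558, 0.561]
contact_force: [9.5, 1.7, -3.0]
gripper_width: 0.708
t 8.9 pos [0.5406 0.0485 0.0942] yaw -14.6 down [ 0.009  0.001 -1.   ] F [ 9.5  1.7 -3. ] T [ 0.26 -1.16 -0.09] w 60.5 j [-0.05 -0.02  1.93  0.    1.23  0.21]
```

```bash
python3 -m jog '{"offset":[[0.01,0,-0.02],[0,0,0],[0,0,0],[0,0,0]],"angular":[[0,0,0],[0,0,0],[0,0,0],[0,0,0]],"jaw":[40,40,40,40]}'; python3 st.py
```

```text
time: 9.3
tool_pos: [0.5407, 0.0485, 0.0942]
tool_rot: [-0.434, 0.431, -0.558, 0.561]
contact_force: [2.1, 2.4, 8.0]
gripper_width: 0.71
t 9.3 pos [0.5407 0.0485 0.0942] yaw -14.58 down [ 0.007  0.    -1.   ] F [2.1 2.4 8. ] T [ 0.35 -0.06 -0.09] w 60.6 j [-0.05 -0.02  1.93  0.    1.23  0.21]
```

```bash
python3 -m jog '{"offset":[[0,0,-0.03],[0,0,-0.01],[0,0,0],[0,0,0]],"angular":[[0,0,-0.3],[0,0,-0.2],[0,0,0.3],[0,0,0.3]],"jaw":[40,40,40,40]}'; python3 st.py
```

```text
time: 9.7
tool_pos: [0.5408, 0.0486, 0.0938]
tool_rot: [-0.437, 0.433, -0.557, 0.559]
contact_force: [-3.6, 2.4, 18.0]
gripper_width: 0.704
t 9.7 pos [0.5408 0.0486 0.0938] yaw -14.11 down [ 0.006  0.001 -1.   ] F [-3.6  2.4 18. ] T [ 0.41  1.08 -1.26] w 60.1 j [-0.05 -0.02  1.93  0.    1.23  0.2 ]
```

```bash
python3 -m jog '{"offset":[[0,0,0],[0,0,0.04],[0,0,0]],"angular":[[0,0,-0.2],[0,0,0],[0,0,0]],"jaw":[40,40,40]}'; python3 st.py
```

```text
time: 10.0
tool_pos: [0.5407, 0.0483, 0.094]
tool_rot: [-0.432, 0.428, -0.56, 0.563]
contact_force: [3.6, 1.3, 8.4]
gripper_width: 0.702
t 10.0 pos [0.5407 0.0483 0.094 ] yaw -15.09 down [ 0.007 -0.    -1.   ] F [3.6 1.3 8.4] T [0.3  0.   0.44] w 59.9 j [-0.05 -0.02  1.93 -0.    1.23  0.22]
```

```bash
python3 -m jog '{"offset":[[0,0,0],[0,0,0],[0,0,0],[0,0,0],[0,0,0.2],[0,0,0.6],[0,0,0.9],[0,0,0.9],[0,0,0.4]],"angular":[[0,0,0],[0,0,0],[0,0,0],[0,0,0],[0,0,0],[0,0,0],[0,0,0],[0,0,0],[0,0,0]],"jaw":[65,75,85,85,85,85,85,85,85]}'; python3 st.py
python3 -m jog '{"offset":[[-0.6,-0.7,0],[-0.6,-0.7,0],[-0.6,-0.7,0],[-0.6,-0.7,0]],"angular":[[0,0,0],[0,0,0],[0,0,0],[0,0,0]],"jaw":[20,0,0,0]}'; python3 st.py
python3 - <<'E'
from h import *
a=manip.grab_frame("scene");b=manip.grab_frame("top");cv2.imwrite("pics/s3.png",a);cv2.imwrite("pics/t3.png",b)
cv2.imwrite("pics/p3.png",cv2.resize(np.hstack([a[150:290,240:380],b[150:290,260:400]]),None,fx=2.8,fy=2.8,interpolation=cv2.INTER_CUBIC))
E
```

```text
time: 10.9
tool_pos: [0.5398, 0.0483, 0.2476]
tool_rot: [-0.432, 0.428, -0.56, 0.563]
contact_force: [0.0, 0.5, 1.3]
gripper_width: 0.992
t 10.9 pos [0.5398 0.0483 0.2476] yaw -15.15 down [ 0.008 -0.    -1.   ] F [0.  0.5 1.3] T [ 0.03 -0.   -0.05] w 84.7 j [-0.05 -0.16  1.79 -0.    1.5   0.22]
time: 11.3
tool_pos: [0.4167, -0.0924, 0.2419]
tool_rot: [-0.43, 0.43, -0.561, 0.562]
contact_force: [0.4, -1.9, -1.0]
gripper_width: 0.326
t 11.3 pos [ 0.4167 -0.0924  0.2419] yaw -15.09 down [ 0.001 -0.001 -1.   ] F [ 0.4 -1.9 -1. ] T [-0.01  0.02  0.01] w 27.9 j [-0.39 -0.46  2.04 -0.    1.57 -0.13]
```

View pics/p3.png

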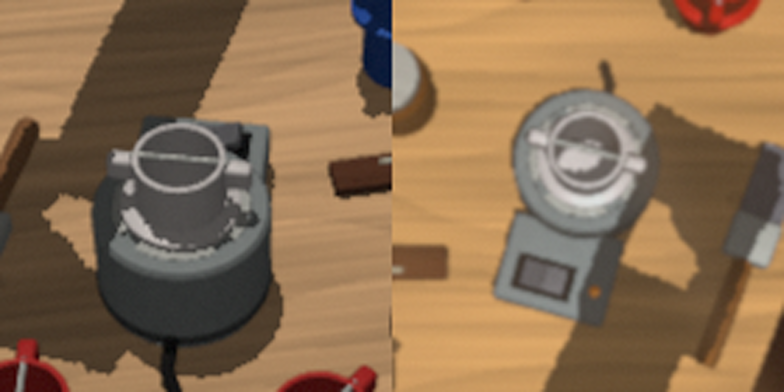

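Run:
```python
from h import *
a=cv2.imread("pics/s3.png")[180:260,265:345];b=cv2.imread("pics/t3.png")[170:270,290:370]
cv2.imwrite("pics/p4.png",np.hstack([cv2.resize(a,(400,400),interpolation=cv2.INTER_CUBIC),cv2.resize(b,(400,500),interpolation=cv2.INTER_CUBIC)[:400]]))
x0=np.array([.539,.048])
for n in("scene","top"):
    for z in(.132,.136): print(n,z,proj(n,[*x0,z]).round(1))
    # seat and flange top edge
    print([proj(n,[*(x0+r*np.array([np.cos(t),np.sin(t)])),h]).round(1).tolist() for r,h,t in((.04,.092,0),(.04,.096,0),(.0465,.085,0))])
```

```text
scene 0.132 [303.7 204.3]
scene 0.136 [303.6 202.8]
[[307.1, 235.8], [307.0, 234.3], [307.6, 241.0]]
top 0.132 [328.7 203.3]
top 0.136 [328.7 203. ]
[[328.6, 189.1], [328.6, 188.7], [328.6, 187.0]]
```

View pics/p4.png

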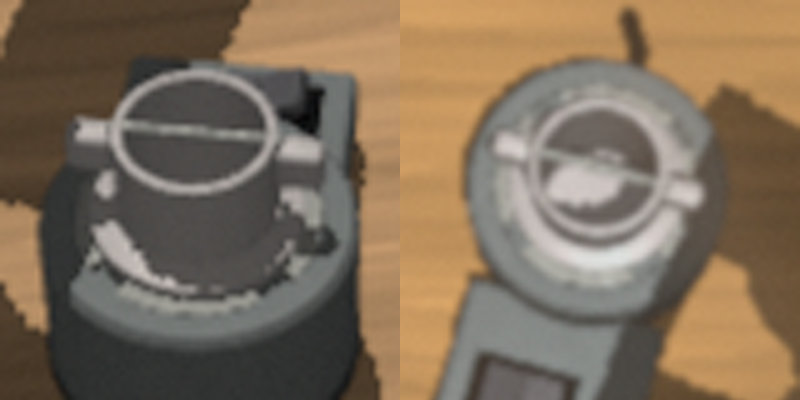

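```bash
python3 - <<'E'
from h import *
for z in (.044,.052):
  for u,v in [(514,262),(569,257),(575,300),(520,297),(545,277)]:
    pass
t=cv2.imread("pics/t3.png")[235:262,300:340];cv2.imwrite("pics/p5.png",cv2.resize(t,None,fx=16,fy=16,interpolation=cv2.INTER_CUBIC))
E
python3 -m jog '{"offset":[[0,0,0]],"angular":[[0,0,0]],"jaw":[0]}'; python3 st.py
```

```text
time: 11.5
tool_pos: [0.4177, -0.0922, 0.242]
tool_rot: [-0.429, 0.429, -0.562, 0.562]
contact_force: [0.8, -0.6, -0.2]
gripper_width: 0.003
t 11.5 pos [ 0.4177 -0.0922  0.242 ] yaw -15.29 down [ 0.002 -0.    -1.   ] F [ 0.8 -0.6 -0.2] T [ 0.01 -0.02 -0.01] w 0.3 j [-0.39 -0.46  2.03  0.    1.56 -0.12]
```

View pics/p5.png

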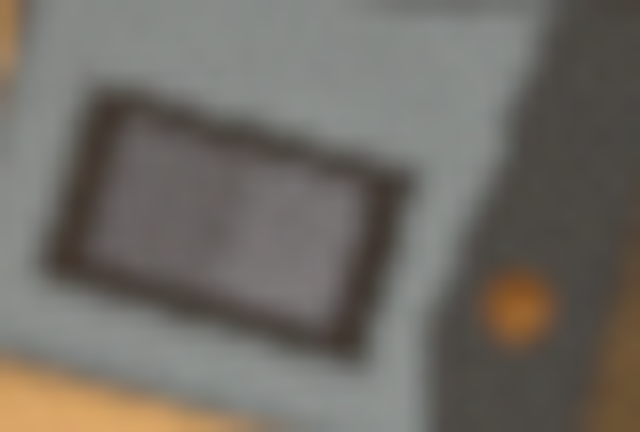

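```bash
python3 -m jog '{"offset":[[0.137,0.762,0],[0.137,0.762,0],[0.137,0.762,0],[0.137,0.762,0],[0.138,0.764,0],[0,0,-0.8],[0,0,-0.8],[0,0,-0.8],[0,0,-0.8],[0,0,-0.1],[0,0,0]],"angular":[[0,0,0],[0,0,0],[0,0,0],[0,0,0],[0,0,0],[0,0,0],[0,0,0],[0,0,0],[0,0,0],[0,0,0],[0,0,0]],"jaw":[0,0,0,0,0,0,0,0,0,0,0]}'; python3 st.py
python3 - <<'E'
from h import *
a=manip.grab_frame("scene");b=manip.grab_frame("top")
cv2.imwrite("pics/p6.png",cv2.resize(np.hstack([a[150:290,240:380],b[150:290,260:400]]),None,fx=2.8,fy=2.8,interpolation=cv2.INTER_CUBIC))
E
```

```text
time: 12.6
tool_pos: [0.4517, 0.0999, 0.0757]
tool_rot: [0.429, -0.431, 0.562, -0.561]
contact_force: [1.3, -0.2, 1.0]
gripper_width: -0.0
t 12.6 pos [0.4517 0.0999 0.0757] yaw -15.06 down [-0.003  0.    -1.   ] F [ 1.3 -0.2  1. ] T [-0.03 -0.   -0.08] w -0.0 j [ 0.06 -0.19  2.12  0.    1.22  0.32]
```

View pics/p6.png

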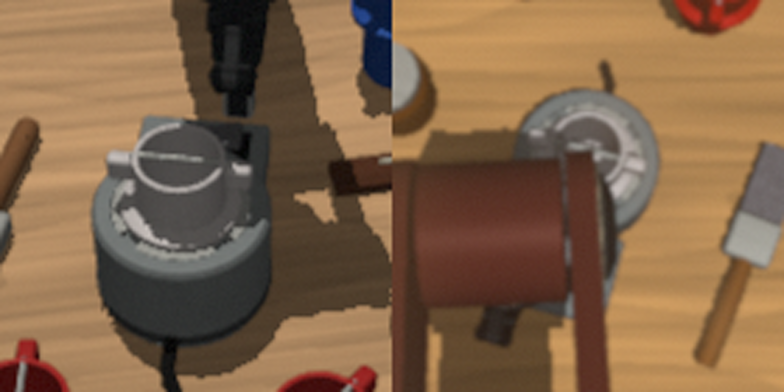

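```bash
python3 -m jog '{"offset":[[0,0,-0.15],[0,0,-0.15],[0,0,-0.05]],"angular":[[0,0,0],[0,0,0],[0,0,0]],"jaw":[0,0,0]}'; python3 st.py
```

```text
time: 13.0
tool_pos: [0.4522, 0.099, 0.0586]
tool_rot: [0.43, -0.43, 0.562, -0.562]
contact_force: [0.2, 0.5, 0.6]
gripper_width: -0.001
t 13.0 pos [0.4522 0.099  0.0586] yaw -15.16 down [-0.  0. -1.] F [0.2 0.5 0.6] T [-0.01 -0.04  0.03] w -0.1 j [ 0.05 -0.17  2.13  0.    1.18  0.32]
```

```bash
python3 -m jog '{"offset":[[0,0,-0.04],[0,0,-0.04]],"angular":[[0,0,0],[0,0,0]],"jaw":[0,0]}'; python3 st.py
```

```text
time: 13.2
tool_pos: [0.4525, 0.0994, 0.0552]
tool_rot: [0.43, -0.429, 0.562, -0.561]
contact_force: [-1.7, 3.2, 4.5]
gripper_width: 0.0
t 13.2 pos [0.4525 0.0994 0.0552] yaw -15.17 down [ 0.     0.001 -1.   ] F [-1.7  3.2  4.5] T [ 0.49  0.28 -0.1 ] w 0.0 j [ 0.05 -0.16  2.13  0.    1.17  0.32]
```

```bash
python3 -m jog '{"offset":[[0,0,-0.03],[0,0,-0.03]],"angular":[[0,0,0],[0,0,0]],"jaw":[0,0]}'; python3 st.py
```

```text
time: 13.4
tool_pos: [0.453, 0.0994, 0.0524]
tool_rot: [-0.43, 0.429, -0.561, 0.562]
contact_force: [-0.1, 2.6, 4.3]
gripper_width: 0.001
t 13.4 pos [0.453  0.0994 0.0524] yaw -15.15 down [ 0.002  0.001 -1.   ] F [-0.1  2.6  4.3] T [0.5  0.04 0.03] w 0.1 j [ 0.05 -0.16  2.13  0.    1.17  0.32]
```

```bash
python3 -m jog '{"offset":[[0,0,-0.03],[0,0,0]],"angular":[[0,0,0],[0,0,0]],"jaw":[0,0]}'; python3 st.py
```

```text
time: 13.6
tool_pos: [0.4528, 0.099, 0.0505]
tool_rot: [-0.43, 0.429, -0.561, 0.562]
contact_force: [1.8, 1.8, 2.0]
gripper_width: 0.002
t 13.6 pos [0.4528 0.099  0.0505] yaw -15.14 down [ 0.001 -0.    -1.   ] F [1.8 1.8 2. ] T [ 0.31 -0.13  0.01] w 0.2 j [ 0.05 -0.15  2.13 -0.    1.16  0.32]
```

```bash
python3 -m jog '{"offset":[[0,0,-0.03],[0,0,0]],"angular":[[0,0,0],[0,0,0]],"jaw":[0,0]}'; python3 st.py
```

```text
time: 13.8
tool_pos: [0.453, 0.099, 0.0499]
tool_rot: [-0.43, 0.43, -0.561, 0.562]
contact_force: [-2.3, 2.2, 8.5]
gripper_width: -0.002
t 13.8 pos [0.453  0.099  0.0499] yaw -15.15 down [ 0.001  0.    -1.   ] F [-2.3  2.2  8.5] T [0.41 0.33 0.02] w -0.2 j [ 0.05 -0.15  2.13 -0.    1.16  0.32]
```

```bash
python3 -m jog '{"offset":[[0,0,-0.02],[0,0,0]],"angular":[[0,0,0],[0,0,0]],"jaw":[0,0]}'; python3 st.py
```

```text
time: 14.0
tool_pos: [0.453, 0.0991, 0.0498]
tool_rot: [-0.43, 0.43, -0.561, 0.562]
contact_force: [-4.8, 2.6, 14.5]
gripper_width: -0.001
t 14.0 pos [0.453  0.0991 0.0498] yaw -15.15 down [ 0. -0. -1.] F [-4.8  2.6 14.5] T [ 0.24  0.86 -0.06] w -0.1 j [ 0.05 -0.15  2.13 -0.    1.16  0.32]
```

```bash
python3 -m jog '{"offset":[[0,0,0.2],[0,0,0.6],[0,0,0.9],[0,0,0.9],[0,0,0.9],[-0.3,-0.8,0.1],[-0.2,-0.8,0],[-0.1,-0.8,0],[0,-0.8,0],[0,-0.8,0],[0,-0.8,0],[0,0,0]],"angular":[[0,0,0],[0,0,0],[0,0,0],[0,0,0],[0,0,0],[0,0,0],[0,0,0],[0,0,0],[0,0,0],[0,0,0],[0,0,0],[0,0,0]],"jaw":[0,0,0,0,0,0,0,0,0,0,0,0]}'; python3 st.py
python3 - <<'E'
from h import *
a=manip.grab_frame("scene");b=manip.grab_frame("top");cv2.imwrite("pics/s7.png",a);cv2.imwrite("pics/t7.png",b)
cv2.imwrite("pics/p7.png",np.hstack([cv2.resize(a[170:260,260:340],(400,450),interpolation=cv2.INTER_CUBIC),cv2.resize(b[180:270,285:365],(400,450),interpolation=cv2.INTER_CUBIC)]))
E
```

```text
time: 15.2
tool_pos: [0.4211, -0.1448, 0.227]
tool_rot: [0.427, -0.429, 0.563, -0.563]
contact_force: [0.2, 0.3, 1.1]
gripper_width: 0.002
t 15.2 pos [ 0.4211 -0.1448  0.227 ] yaw -15.51 down [-0.002 -0.001 -1.   ] F [0.2 0.3 1.1] T [ 0.05  0.01 -0.02] w 0.2 j [-0.5  -0.4   2.02 -0.    1.52 -0.23]
```

View pics/p7.png

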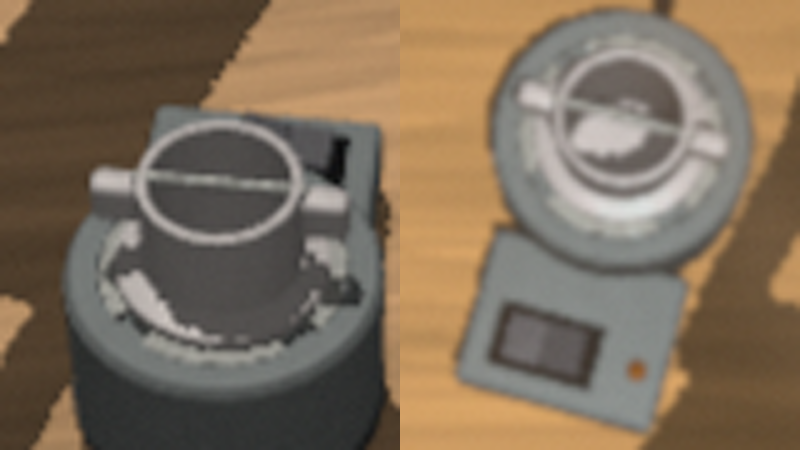

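View pics/t7.png

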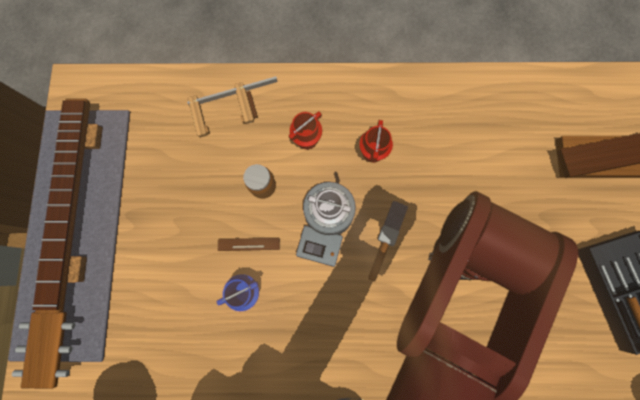

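The bystanders sit where they were. The rocker's left half is now the lighter one (it was the darker one before), so it has tipped. The warmer's outline (shell at top (329,208), deck at (319,245)) is unchanged.

```bash
python3 -c "
from plant import manip
print(manip.job_done())"
```

```text
the job is handed in; nothing more can be done
None
```

I seated the glue pot fully in the warmer, then switched the warmer on. The job was handed in at about 15 s, with the arm clear of everything.

- **Seating the pot:** I twisted it to and fro with a push of mostly 10–17 N, 21 N at most. After about 13.6 mm the lugs rode on the ring. Near a jaw angle of -13° they dropped another 4.0 mm into the slots, and further twists with a push took it no lower.
- **Depth check:** the gripper came down 17.6 mm in all, and the scene camera showed the mouth about 18 mm lower. Both fit the expected 17–21 mm. The absolute mouth height from the scene camera is about 2 pixels off the prediction, within the calibration error.
- **Warmer:** the twisting torque peaked at about 2.1 N m for a moment, when a lug met its slot wall. That is at the low end of the range that could drag the warmer, but before and after pictures show no turn or shift.
- **Lift on release:** when I first eased off the push, the tool rose 0.4 mm with a slight upward pull. I pressed and twisted the pot back down to the same depth before letting go.
- **Switch:** the rocker's left end gave way at about 4 N and stopped firmly 50 mm above the bench. In the picture the shading of its two halves has swapped, so it looks on.
- **Other items:** the jar, brush and bridge blank look unmoved in the last top picture.

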